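Load a tube carrier into the bench reader and bar the bay

ROBOT

A 6-joint arm with a two-finger parallel gripper is mounted at the origin on a cart in front of the work surface, level with it; the furniture and walls round the work are solid. World frame = base frame: x ahead of the robot, y to its left, z up, the work surface at z = 0. Lengths are in m, angles in rad, forces in N, time in s.
With the tool pointing down it reaches from about 0.325 to 0.75 m from the base axis. Payload 7.6 kg.
Tool frame: the origin (TCP) lies between the finger pads, 19 mm behind the fingertips; this is the grasp point; z points along the fingers, y is the line along which they close (so a half turn about z gives the same grasp; the last joint's range is limited). The gripper opens to 85 mm and grips with 20 to 120 N. Pads are 22 mm wide; open, the fingers measure 114 mm over their backs; the gripper's body (76 mm by 85 mm) begins 54 mm behind the grasp point. The pads swing forward as they close: fully open they stand 13 mm farther back than shut.
Start: joints at [1.078, 0.052, 1.401, -0, 1.689, -0.07], TCP at [0.215, 0.479, 0.25] pointing down, gripper open.
Joint ranges: [-2.9, 2.9], [-0.91, 2.17], [0.12, 2.37], [-1.06, 4.2], [0.26, 2.73], [-2.93, 2.93]. Speed limits (rad/s): [2.57, 2.57, 3.01, 3.14, 3.14, 3.14].

INTERFACE

Orientations are given as a unit quaternion [w, x, y, z].
In Python, from cell import robot gives the robot as it stands.
- The arm moves only by the shell command python3 -m creep 'ROWS' [FORCE]. ROWS is JSON, a list that holds one entry, the list of rows, each a list of 7 numbers: the shift along the tool's x, y, z in m, then the turn, a rotation vector about the tool's x, y, z in degrees, then the opening, from 0 (shut) to 1 (fully open). A call has 1 to 12 rows; each row is the pose to reach, as a shift and turn from the pose commanded when the call began, along the tool's axes at that moment; what a row does not reach only later rows make up. A row lasts 1/10 s, in which the tool goes at most 50 mm and 8.59 degrees, less where a joint would pass 70% of its speed; a pose out of reach is approached as far as the arm can. A call with a gripper value outside its range is refused whole. The fingers move at their own pace and stop on an object; FORCE is the grip in N (left out, the last holds). Time passes only in rows, so rows that repeat a pose let the fingers close. It gives the time, the measured TCP pose, the force, the opening and the grip force at its end, in the units of the state.
- robot.get_obs(): the state, without advancing time (a new reading comes with each control period).
- robot.get_image(name): name is "scene" or "top"; returns a dict with "color" (400x640x3 uint8, red, green, blue), "intrinsics" (3x3 intrinsics, pixels), "R" (3x3) and "t" (3): a world point X has camera coordinates R X + t. Camera axes: x right, y down, z forward; pixel columns grow to the right and rows downward; lengths in m; the calibration is good to about 2 mm. A picture is of the moment at which its call begins. There is no depth.
- robot.hand_in(): hands the job in; it is judged then, once.
Trained networks look in the newest picture that a camera, given by its name, has taken for a name from the list of things; names that differ only in an ending like _2 or _b are one class to them, and where a whole thing is asked for, a point or a joint stands for the part that bears it (a point fixed in the world has none). Each returns a list of dicts, best first, with "p" (0 to 1); they miss things now and then, are a little off and sometimes report something else, mostly with a low value. They report only what shows in the picture. A call takes as long as a camera call.
- robot.trace(camera, label): "region" (400x640 bool, what is visible of it) and "position" ([column, row] in pixels, amid what is visible of it).
The state is a dict: "time_s": time; "joint_positions": joint angles; "qd": joint speeds; "joint_torque": joint torques, N m; "position": TCP position; "tool_rot": TCP orientation; "ft_force": force on the tool from outside, world axes, zero at the start; "torque": the same for the moment, N m; "opening": finger opening in m; "finger_force": force on a finger pad.
Only numpy, scipy, OpenCV 4.12 (cv2) and the standard library are available. Lean on these libraries where they do the work, as an engineer would, in place of code of your own. Each camera call takes 0.05 s, during which the arm holds its last target. There are 200 camera calls.

TASK

Load the tube carrier that holds the four sample tubes into the reader: lift it out of the holding tray, keeping it upright, and set it down on the open part of the reader's loading lane, nose towards the hood, and let go. Then slide it by its tail fin under the hood until it is fully home, and swing the gate bar shut behind it. Leave the empty carrier in the tray.

Things in the scene. Friction and masses are not known exactly. Their poses are not given: they have to be found in the camera images.
- carrier_full: White tube carrier with four capped tubes, 0.23 kg: box body 100 long, 30 wide, 66 high, caps up to 94. Origin: centre of the body's underside, +x to the nose (at +50), z up. The tail fin reaches back to x = -88. In the tray fin and nose are enclosed: take it across the 30 mm width at the middle, hand pointing down, TCP 54 above the underside; the caps then stand between the fingers.
- carrier_full_fin: Its tail fin: upright plate 36 long in x, 10 thick (bead at the rear 12), from 12 to 58 above the carrier's underside. Origin: the point to grip, at mid-thickness, 74 behind the carrier's origin, 40 above its underside, 24 behind the box body, 14 before the fin's rear end. Axes as the carrier's.
- carrier_empty: A second carrier of the same shape without tubes, in the other place of the tray. Origin and axes alike. It stays there.
- tray: Grey holding tray, 168 x 156, fixed. Origin: centre of its underside, +x the way both noses point. Carriers stand on its 5 thick floor at x = 18, y = 35 or -35 (either may be the full one). A comb wall (x -66 to -37, 62 high, 20 wide slots) encloses the fins, another (x 50 to 60, 36 high, 36 wide slots) the noses: lift a carrier straight up by 70 or more.
- reader: White bench reader with a grey loading lane, fixed. Origin: bench height, mid-lane, below the front lip of the hood; +x is the way in, y left, z up. Lane floor 8 high; two rails 20 high run from x = -160 to the hard back stop at x = 114, 36 apart. Roofed from x = 0 on; the first 35 under the roof are open at the sides, then comes a 44 wide tunnel. Hood: y = +-78, 178 high.
- lane_start (a point): Point on the lane floor at x = -60, y = 0, z = 8 of the reader (axes as the reader's). A carrier set down with its origin here, +x the reader's way in, leaves room for an upright hand before the hood and for the gate.
- lane_home (a point): Point on the lane floor at x = 64, y = 0, z = 8 of the reader (axes as the reader's): a carrier fully home, nose on the back stop, has its origin here. Its fin's grip point is then 10 before the hood's lip and 48 above the bench. Sliding takes 1 to 3 N.
- hood_lip (a point): Mid-lane point of the lower front edge of the hood, 122 above the bench; the front rises above it to 150, then slopes back. An upright hand on the fin of a home carrier strikes it: lean the hand back from the hood by 40 to 45 degrees, fingers pointing forward and down.
- gate (a joint): Turn of the steel gate bar about its upright post, rad: 0 = shut, across the lane behind the home carrier's fin, at its stop; 1.8 to 2.05 at the start, pointing back from the hood and outwards. The knob stands at x = -34 - 105 sin q, y = 62 - 105 cos q (mm) in the reader's frame. Stiff (0.03 N m), it stays where it is left. A carrier more than 5 short of home is in its way.
- gate_knob (a point): Grip point on the axis of the gate's black knob, an upright round post 15 across, from 32 to 78 above the bench; the point is 61 above the bench and 105 from the gate post's axis. The bar below it is 10 wide and lies 22 to 35 above the bench.

How it is judged:
On the way, in this order (a step that is already met when the one before it is completed fails the run):
1. the full carrier stands by itself on the lane between the rails, nose towards the hood, short of home, and the fingers have let go of it (x of carrier_full in the frame of reader between -0.13 and 0.035 m and y of carrier_full in the frame of reader between -0.006 and 0.006 m and z of carrier_full in the frame of reader below 0.012 m and x of carrier_full_fin in the frame of reader below -0.03 m and angle between carrier_full's own z axis and vertical below 0.06 rad and contact force between the fingers and carrier_full below 0.1 N and linear speed of carrier_full below 0.03 m/s), for 0.2 s.
2. the carrier is moved home by its fin: the fingers are on the fin as it reaches the back stop (x of carrier_full in the frame of reader above 0.058 m and contact force between the fingers and carrier_full_fin above 0.3 N), for 0.05 s.
At the end, for the whole second after the job is handed in: The full carrier stands flat on the lane floor under the hood, within 6 mm of the back stop, at rest; the gate bar is shut (within 0.1 rad of its stop) behind it; the empty carrier still stands upright in the tray (x of carrier_full in the frame of reader between 0.058 and 0.07 m and y of carrier_full in the frame of reader between -0.006 and 0.006 m and z of carrier_full in the frame of reader below 0.012 m and angle between carrier_full's own z axis and vertical below 0.06 rad and linear speed of carrier_full below 0.02 m/s and value of joint gate below 0.1 rad and horizontal distance between carrier_empty and tray below 0.06 m and angle between carrier_empty's own z axis and vertical below 0.1 rad); the robot touches nothing.
It fails at once if the full carrier is tipped by more than 35 degrees (angle between carrier_full's own z axis and vertical above 0.61 rad).
It fails at once if the empty carrier is pulled out of its place (moved by more than 40 mm) (distance of carrier_empty from where it was at the start of the episode above 0.04 m).
It also fails if it takes over 62 s, if anything falls off the work surface, if the arm or the gripper's body presses on something with over 40 N, if the wrist force passes 120 N, or if a joint passes its speed limit or range.

## Working session

There is one attempt and no reset: what is moved stays moved. The work goes in short steps, Python scripts to look and compute and a shell command to move; the robot and the scene stay as the last step left them, time stands still between calls to the robot, and variables do not carry over. Pictures are saved under pics/ and viewed, at most 10 in all, crops included, and the job is handed in when it is done.

```bash
mkdir -p pics; ls; python3 - <<'E'
from cell import robot
import cv2,numpy as np
o=robot.get_obs();print(o['time_s'],o['position'],o['tool_rot'],o['opening'])
for n in("scene","top"):
    d=robot.get_image(n);cv2.imwrite(f'pics/{n}0.png',d['color'][:,:,::-1])
    print(n,np.round(d['intrinsics'],1).tolist(),np.round(d['R'],4).tolist(),np.round(d['t'],4).tolist())
    for l in("carrier_full","carrier_empty","tray","reader","gate","gate_knob","carrier_full_fin"):
        print(l,[(round(r['p'],2),np.round(r['position']).tolist(),int(r['region'].sum())) for r in robot.trace(n,l)[:3]])
E
```

```text
pics
0.0 [0.21525425 0.47853648 0.2491784 ] [-2.19550105e-04  2.09807426e-01  9.77742401e-01 -7.70066346e-04] 0.08546207133914002
scene [[440.4, 0.0, 328.2], [0.0, 440.4, 199.0], [0.0, 0.0, 1.0]] [[0.6484, -0.7612, 0.0115], [-0.4079, -0.3601, -0.839], [0.6428, 0.5393, -0.544]] [-0.358, 0.2953, 1.0429]
carrier_full [(0.79, [259.0, 192.0], 556)]
carrier_empty [(0.64, [278.0, 196.0], 516)]
tray [(0.97, [260.0, 206.0], 1226)]
reader [(0.95, [436.0, 249.0], 8384), (0.46, [259.0, 190.0], 499)]
gate [(0.74, [260.0, 190.0], 489), (0.52, [373.0, 243.0], 314)]
gate_knob [(0.56, [375.0, 246.0], 309)]
carrier_full_fin []
top [[445.4, 0.0, 319.0], [0.0, 445.4, 198.2], [0.0, 0.0, 1.0]] [[-0.0279, -0.9995, 0.0157], [-0.9847, 0.0248, -0.1727], [0.1723, -0.0203, -0.9848]] [-0.0184, 0.5364, 1.0346]
carrier_full [(0.72, [210.0, 222.0], 850)]
carrier_empty [(0.68, [225.0, 235.0], 3000)]
tray [(0.58, [227.0, 236.0], 2669)]
reader [(0.92, [440.0, 177.0], 10650)]
gate [(0.74, [392.0, 198.0], 267)]
gate_knob [(0.76, [393.0, 199.0], 244)]
carrier_full_fin [(0.42, [213.0, 248.0], 91)]
```

```bash
python3 - <<'E'
import cv2
a=cv2.imread('pics/scene0.png');b=cv2.imread('pics/top0.png')
cv2.imwrite('pics/top0c.png',cv2.resize(b[100:325,160:460],None,fx=2.6,fy=2.6,interpolation=2))
cv2.imwrite('pics/scene0c.png',cv2.resize(a[100:340,200:520],None,fx=2.5,fy=2.5,interpolation=2))
E
```

```text
(no output)
```

View pics/top0c.png

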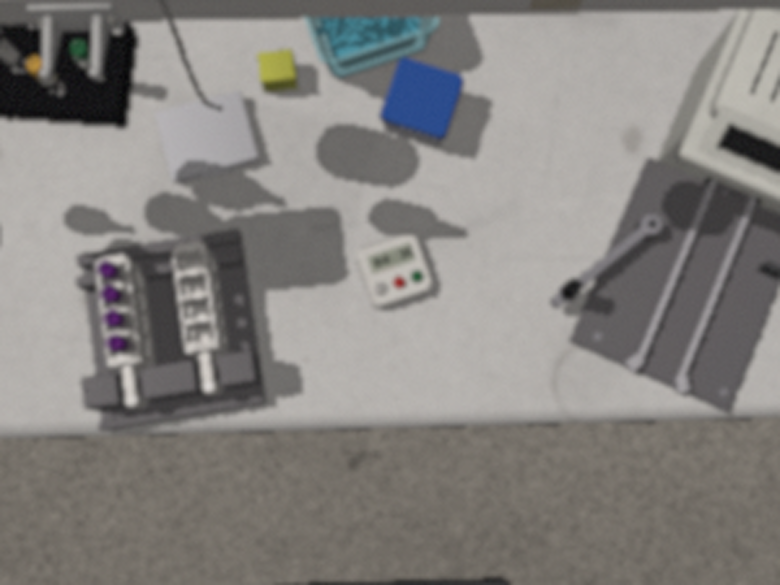

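View pics/scene0c.png

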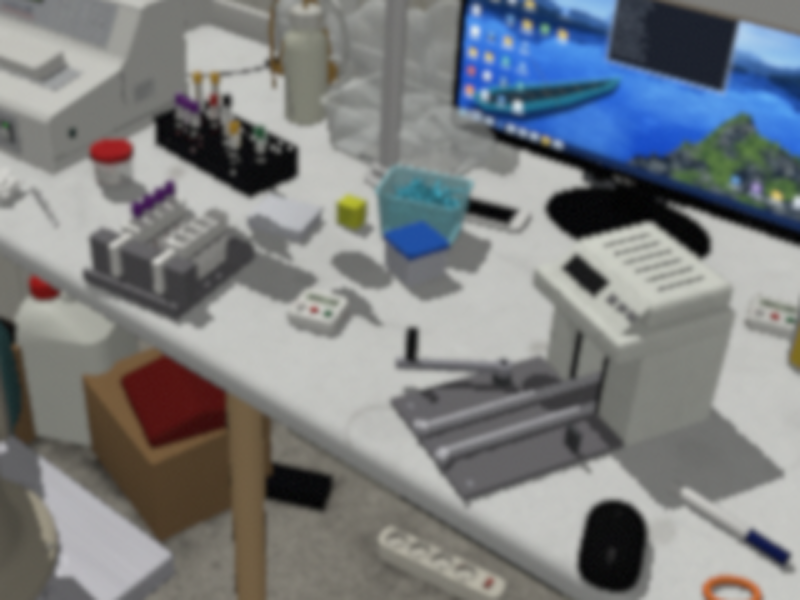

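The full carrier is on the left of the tray: its purple caps run from crop (109,270) to (120,345) and its fin is at (130,400). The reader's rail ends are at (638,365) and (683,385), the gate post at (652,225) and the knob at (572,290).

```bash
cat > h.py <<'E'
import numpy as np
from cell import robot
from scipy.spatial.transform import Rotation as Rn
def ray(d,px,z):
    K,R,t=map(np.array,(d['intrinsics'],d['R'],d['t']))
    v=R.T@np.linalg.solve(K,[px[0],px[1],1]);c=-R.T@t
    return c+v*(z-c[2])/v[2]
def proj(d,X):
    p=np.array(d['intrinsics'])@(np.array(d['R'])@X+d['t']);return p[:2]/p[2]
def rel(goal_p,ax,ay_hint=None):pass
E
python3 - <<'E'
from h import *
import cv2
d=robot.get_image("top");s=robot.get_image("scene")
T=lambda x,y:(160+(x+.5)/2.6-.5,100+(y+.5)/2.6-.5)
S=lambda x,y:(200+(x+.5)/2.5-.5,100+(y+.5)/2.5-.5)
for n,p,z in [("cap1",(109,270),.099),("cap2",(112,295),.099),("cap3",(116,320),.099),("cap4",(120,345),.099),("fin rear top",(131,405),.063),("emptyfinrear",(209,392),.063),
 ("railLend",(638,365),.02),("railRend",(683,385),.02),("railL in",(712,182),.02),("railR in",(752,200),.02),("post",(652,223),.04),("knob",(572,289),.078)]:
    print(n,np.round(ray(d,T(*p),z),4)[:2])
for n,p,z in [("railLend",(422,427),.02),("railRend",(443,455),.02),("knob",(412,330),.078)]:
    print('S',n,np.round(ray(s,S(*p),z),4)[:2])
# enlarged crops for precise picking
i=d['color'][:,:,::-1]
cv2.imwrite('pics/tray.png',cv2.resize(i[185:270,185:265],None,fx=7,fy=7,interpolation=2))
cv2.imwrite('pics/lane.png',cv2.resize(i[150:265,370:465],None,fx=5,fy=5,interpolation=2))
o=robot.get_obs();print(proj(d,o['position']))
E
```

```text
cap1 [0.5208 0.2381]
cap2 [0.4985 0.2351]
cap3 [0.4763 0.2312]
cap4 [0.4542 0.2274]
fin rear top [0.4038 0.2252]
emptyfinrear [0.4135 0.1555]
railLend [ 0.4306 -0.2416]
railRend [ 0.4107 -0.283 ]
railL in [ 0.6061 -0.3247]
railR in [ 0.5873 -0.3624]
post [ 0.563 -0.259]
knob [ 0.4964 -0.1738]
S railLend [ 0.4305 -0.2447]
S railRend [ 0.4102 -0.2863]
S knob [ 0.4976 -0.1778]
[ 46.52291559 358.10869459]
```

View pics/tray.png

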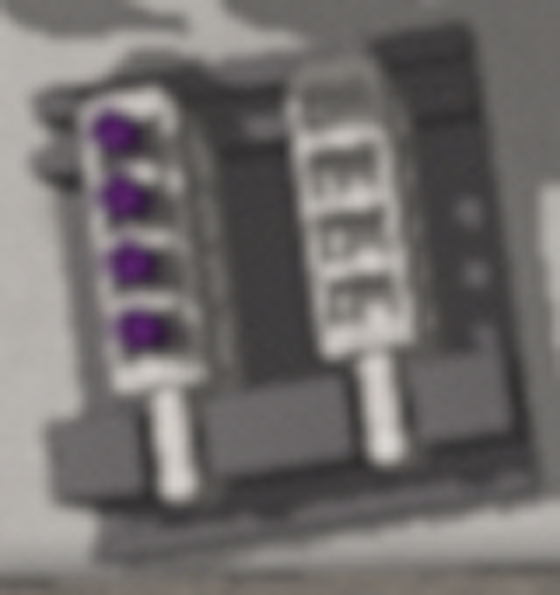

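View pics/lane.png

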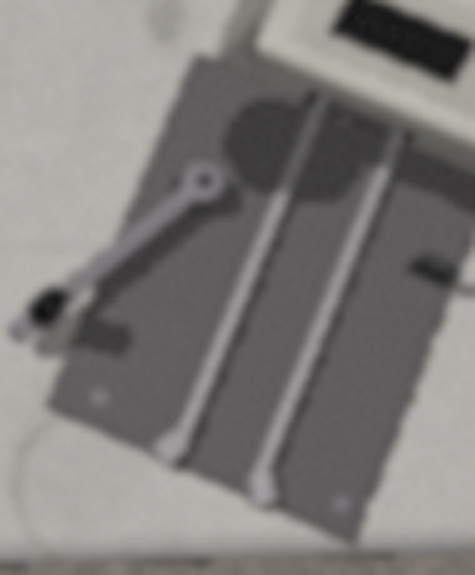

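The tray crop shows the full carrier's body top, with corners at about (85,103), (170,85), (203,375) and (115,390). In the lane crop the rails run from (172,447) and (263,490) up towards the hood.

```bash
cat >> h.py <<'E'
def rows(p,yh,lean=0.):
    """shift (tool axes, mm) and rotvec (deg) to TCP p, tool y heading yh deg, leaned by lean deg"""
    o=robot.get_obs();q=o['tool_rot'];R=Rn.from_quat([q[1],q[2],q[3],q[0]])
    a=np.radians(yh);y=np.array([np.cos(a),np.sin(a),0]);z=np.array([0,0,-1.]);x=np.cross(y,z)
    G=Rn.from_matrix(np.c_[x,y,z])*Rn.from_euler('y',-lean,degrees=True)
    print('t',round(o['time_s'],2),'p',np.round(o['position'],4),'shift mm',np.round(R.inv().apply(np.array(p)-o['position'])*1e3,1),
     'turn',np.round((R.inv()*G).as_rotvec(degrees=True),1),'open',round(o['opening'],4))
E
python3 - <<'E'
from h import *
import cv2
d=robot.get_image("top")
L=lambda x,y:(185+(x+.5)/7-.5,185+(y+.5)/7-.5)
print('body',[np.round(ray(d,L(*p),.071)[:2],4).tolist() for p in [(85,103),(170,85),(203,375),(115,390),(143,238)]])
print('caps',[np.round(ray(d,L(*p),.099)[:2],4).tolist() for p in [(117,131),(138,329)]], 'fins',[np.round(ray(d,L(*p),.063)[:2],4).tolist() for p in [(178,500),(388,463)]])
g=cv2.cvtColor(d['color'],cv2.COLOR_RGB2GRAY).astype(float)
for (a,b) in [((180,435),(278,200)),((268,470),(380,175))]:
    A,B=[np.array([370+p[0]/5-.4,150+p[1]/5-.4]) for p in(a,b)]
    n=np.array([B[1]-A[1],A[0]-B[0]]);n/=np.linalg.norm(n);P=[]
    for f in np.linspace(.1,.95,30):
        c=A+f*(B-A);s=np.arange(-5,5.1,.25);pts=(c+np.outer(s,n)).astype(np.float32)
        v=cv2.remap(g,pts[None,:,0],pts[None,:,1],1)[0];w=np.clip(v-np.median(v)-15,0,None)
        P.append(ray(d,c+n*(w@s/w.sum()),.02)[:2])
    P=np.array(P);m=P.mean(0);u=np.linalg.svd(P-m)[2][0];print('rail',m,'head',np.degrees(np.arctan(u[1]/u[0])))
rows([.489,.233,.2],98.6)
E
```

```text
body [[0.536, 0.2567], [0.5415, 0.2282], [0.4432, 0.2158], [0.439, 0.2449], [0.4896, 0.2364]]
caps [[0.5214, 0.2389], [0.4562, 0.2309]] fins [[0.4025, 0.2253], [0.4129, 0.1557]]
rail [ 0.49961998 -0.27327363] head -25.674155276443543
rail [ 0.49755866 -0.31878289] head -25.698100091559063
t 0.95 p [0.2154 0.4788 0.2501] shift mm [-350.4 -111.9   50. ] turn [  0.    0.  -32.8] open 0.0856
```

```bash
python3 -m creep '[[[-0.1,-0.03,0.02,0,0,-10,0.6],[-0.35,-0.109,0.05,0,0,-33.4,0.6],[-0.35,-0.109,0.05,0,0,-33.4,0.6],[-0.35,-0.109,0.05,0,0,-33.4,0.6],[-0.35,-0.109,0.05,0,0,-33.4,0.6],[-0.35,-0.109,0.05,0,0,-33.4,0.6],[-0.35,-0.109,0.05,0,0,-33.4,0.6],[-0.35,-0.109,0.05,0,0,-33.4,0.6],[-0.35,-0.109,0.05,0,0,-33.4,0.6],[-0.35,-0.109,0.05,0,0,-33.4,0.6],[-0.35,-0.109,0.05,0,0,-33.4,0.6],[-0.35,-0.109,0.05,0,0,-33.4,0.6]]]'; python3 -c "
from h import *
rows([.4895,.2362,.059],98)
import cv2
a=robot.get_image('top')['color'];b=robot.get_image('scene')['color']
z=lambda i:cv2.resize(i,(400,400),interpolation=2)
cv2.imwrite('pics/g1.png',np.hstack([z(a[170:280,170:280]),z(b[130:240,210:320])])[:,:,::-1])"
```

```text
time_s: 2.15
position: [0.4892, 0.2368, 0.2004]
tool_rot: [0.0, -0.081, 0.997, 0.0]
ft_force: [0.7, -0.3, 0.7]
opening: 0.0514
finger_force: 0.0
t 2.15 p [0.4892 0.2368 0.2004] shift mm [-1.000e-01 -7.000e-01  1.414e+02] turn [0.  0.  1.3] open 0.0514
```

View pics/g1.png

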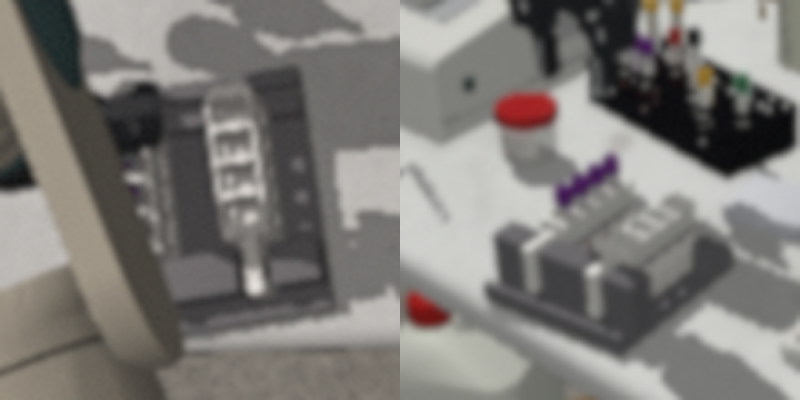

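The arm hides the full carrier in the top view. The scene view shows the fingers still well above the caps at (590,180). I'll go down in two steps.

```bash
python3 -m creep '[[[0,-0.0005,0.04,0,0,1.3,0.6],[0,-0.0005,0.08,0,0,1.3,0.6],[0,-0.0005,0.1,0,0,1.3,0.6],[0,-0.0005,0.11,0,0,1.3,0.6],[0,-0.0005,0.12,0,0,1.3,0.6],[0,-0.0005,0.13,0,0,1.3,0.6],[0,-0.0005,0.141,0,0,1.3,0.6],[0,-0.0005,0.141,0,0,1.3,0.6]]]'; python3 -m creep '[[[0,0,0,0,0,0,0.3],[0,0,0,0,0,0,0.3],[0,0,0,0,0,0,0.3],[0,0,0,0,0,0,0.2],[0,0,0,0,0,0,0.2],[0,0,0,0,0,0,0.2]]]' 40; python3 -c "
from h import *
import cv2
b=robot.get_image('scene')['color']
cv2.imwrite('pics/g2.png',cv2.resize(b[130:240,210:320],(500,500),interpolation=2)[:,:,::-1])"
```

```text
time_s: 3.05
position: [0.4893, 0.2351, 0.0577]
tool_rot: [-0.001, -0.069, 0.998, -0.0]
ft_force: [0.1, -0.0, -0.8]
opening: 0.0514
finger_force: 0.0
time_s: 3.65
position: [0.4904, 0.2355, 0.0597]
tool_rot: [0.001, -0.069, 0.998, 0.0]
ft_force: [0.6, 1.3, 3.7]
opening: 0.0293
finger_force: 40.6
```

View pics/g2.png

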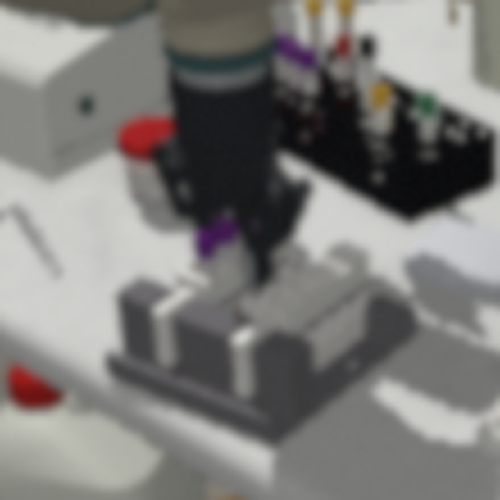

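Fingers closed across the body at 29 mm with 40 N. Now I'll lift straight up.

```bash
python3 -m creep '[[[0,0,-0.01,0,0,0,0.2],[0,0,-0.03,0,0,0,0.2],[0,0,-0.05,0,0,0,0.2],[0,0,-0.07,0,0,0,0.2],[0,0,-0.09,0,0,0,0.2],[0,0,-0.11,0,0,0,0.2],[0,0,-0.13,0,0,0,0.2],[0,0,-0.145,0,0,0,0.2],[0,0,-0.145,0,0,0,0.2]]]' 50; python3 -c "
from h import *
rows([.508,-.301,.2],64.3)"
```

```text
time_s: 4.6
position: [0.4906, 0.2355, 0.2062]
tool_rot: [0.002, -0.069, 0.998, 0.001]
ft_force: [0.5, 0.7, -2.5]
opening: 0.0291
finger_force: 49.9
t 4.6 p [0.4906 0.2355 0.2062] shift mm [  56.2 -533.8    5.6] turn [ 0.1  0.2 33.6] open 0.0291
```

```bash
python3 -m creep '[[[0.002,-0.015,0,0,0,1,0.2],[0.005,-0.045,0,0,0,3,0.2],[0.01,-0.085,0,0,0,6,0.2],[0.014,-0.13,0,0,0,9,0.2],[0.019,-0.175,0,0,0,12,0.2],[0.024,-0.22,0,0,0,15,0.2],[0.028,-0.265,0,0,0,18,0.2],[0.033,-0.31,0,0,0,21,0.2],[0.038,-0.355,0,0,0,24,0.2],[0.043,-0.4,0,0,0,27,0.2],[0.048,-0.44,0,0,0,29,0.2],[0.05,-0.465,0,0,0,30,0.2]]]'; python3 -c "
from h import *
rows([.508,-.301,.2],64.3)"
```

```text
time_s: 5.8
position: [0.5023, -0.2354, 0.202]
tool_rot: [-0.002, 0.194, 0.981, 0.0]
ft_force: [1.3, -0.1, -1.5]
opening: 0.0296
finger_force: 50.2
t 5.8 p [ 0.5023 -0.2354  0.202 ] shift mm [-30.2 -58.5   1.9] turn [-0.  -0.2  3.3] open 0.0296
```

```bash
python3 -m creep '[[[-0.015,-0.03,0,0,0,2,0.2],[-0.03,-0.055,0,0,0,3.3,0.2],[-0.03,-0.0585,0.01,0,0,3.3,0.2],[-0.03,-0.0585,0.04,0,0,3.3,0.2],[-0.03,-0.0585,0.07,0,0,3.3,0.2],[-0.03,-0.0585,0.09,0,0,3.3,0.2],[-0.03,-0.0585,0.105,0,0,3.3,0.2],[-0.03,-0.0585,0.105,0,0,3.3,0.2],[-0.03,-0.0585,0.105,0,0,3.3,0.2],[-0.03,-0.0585,0.105,0,0,3.3,0.2]]]'; python3 -c "
from h import *
import cv2
rows([.5127,-.3032,.1],64.3)
a=robot.get_image('top')['color'];b=robot.get_image('scene')['color']
cv2.imwrite('pics/top1.png',a[:,:,::-1]);cv2.imwrite('pics/sc1.png',b[:,:,::-1])
z=lambda i:cv2.resize(i,(400,480),interpolation=2)
cv2.imwrite('pics/g3.png',np.hstack([z(a[150:270,370:470]),z(b[190:310,340:440])])[:,:,::-1])"
```

```text
time_s: 6.8
position: [0.5105, -0.298, 0.1006]
tool_rot: [0.001, 0.22, 0.975, -0.0]
ft_force: [0.1, -0.3, -2.3]
opening: 0.0296
finger_force: 50.1
t 6.8 p [ 0.5105 -0.298   0.1006] shift mm [-4.2 -3.7  0.6] turn [-0.   0.1  0.3] open 0.0296
```

View pics/g3.png

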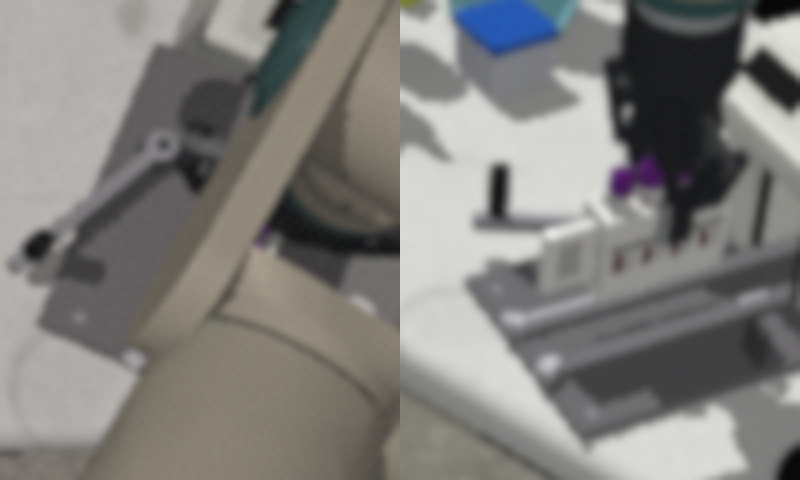

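The scene half shows the carrier hanging above the lane, fin rear at about (570,260) and rail ends at (510,318) and (547,362). Next I'll refine the lane's midline from the rail edges in both saved start views.

```bash
python3 - <<'E'
from h import *
import cv2
u=np.array([.9011,-.4337]);n=np.array([.4337,.9011])
for nm in("top","scene"):
    d=robot.get_image(nm);g=cv2.cvtColor(cv2.imread(f'pics/{nm}0.png'),cv2.COLOR_BGR2GRAY).astype(float)
    s=np.arange(-.05,.05,.0005)
    for lo,hi in((.50,.53),(.53,.56),(.56,.59),(.59,.62)):
        acc=0
        for a in np.linspace(lo,hi,30):
            pts=np.array([proj(d,np.r_[a*u+(-.052+q)*n,.02]) for q in s],np.float32)
            acc=acc+cv2.remap(g,pts[None,:,0],pts[None,:,1],cv2.INTER_CUBIC)[0]
        gr=cv2.GaussianBlur(np.gradient(acc/30)[None],(0,0),2)[0]
        pk=[(round((s[i]-.052)*1e3,1),round(gr[i],2)) for i in range(1,len(s)-1) if abs(gr[i])>.6 and abs(gr[i])>=max(abs(gr[i-1]),abs(gr[i+1]))]
        print(nm,lo,pk)
    print(proj(d,np.r_[.493*u-.052*n,.02]))
E
```

```text
top 0.5 [(np.float64(-81.5), np.float64(-1.36)), (np.float64(-75.5), np.float64(6.95)), (np.float64(-68.0), np.float64(-5.28)), (np.float64(-39.5), np.float64(-2.12)), (np.float64(-33.5), np.float64(7.29)), (np.float64(-26.0), np.float64(-5.11))]
top 0.53 [(np.float64(-81.0), np.float64(-2.06)), (np.float64(-75.5), np.float64(7.34)), (np.float64(-68.5), np.float64(-5.31)), (np.float64(-39.5), np.float64(-2.28)), (np.float64(-33.5), np.float64(7.43)), (np.float64(-26.5), np.float64(-5.34))]
top 0.56 [(np.float64(-81.5), np.float64(-2.03)), (np.float64(-75.5), np.float64(7.21)), (np.float64(-68.5), np.float64(-5.09)), (np.float64(-39.5), np.float64(-2.32)), (np.float64(-33.5), np.float64(7.37)), (np.float64(-26.5), np.float64(-5.12))]
top 0.59 [(np.float64(-81.5), np.float64(-1.79)), (np.float64(-75.5), np.float64(6.73)), (np.float64(-68.5), np.float64(-4.8)), (np.float64(-39.5), np.float64(-2.1)), (np.float64(-33.5), np.float64(7.11)), (np.float64(-26.5), np.float64(-4.99)), (np.float64(-12.0), np.float64(-0.62))]
[413.02161548 243.49949427]
scene 0.5 [(np.float64(-93.5), np.float64(-
[... 398 characters left out ...]
float64(2.62)), (np.float64(-26.0), np.float64(-2.68))]
scene 0.56 [(np.float64(-93.5), np.float64(-1.85)), (np.float64(-84.5), np.float64(2.38)), (np.float64(-78.0), np.float64(2.71)), (np.float64(-68.5), np.float64(-2.8)), (np.float64(-52.5), np.float64(-1.62)), (np.float64(-36.5), np.float64(2.55)), (np.float64(-26.0), np.float64(-2.59)), (np.float64(-6.5), np.float64(-0.81))]
scene 0.59 [(np.float64(-93.5), np.float64(-1.84)), (np.float64(-78.5), np.float64(2.72)), (np.float64(-68.5), np.float64(-2.63)), (np.float64(-52.5), np.float64(-1.65)), (np.float64(-37.0), np.float64(2.45)), (np.float64(-25.5), np.float64(-3.14)), (np.float64(-11.5), np.float64(-1.36))]
[371.44261873 274.93054322]
```

The lane midline lies at −51.0 mm along the lane's normal in both views, and the heading holds at −25.7°. So I'll shift −4 mm in tool y and −4 mm in tool x, then lower.

```bash
python3 -m creep '[[[-0.004,-0.0039,0,0,0,0.3,0.2],[-0.004,-0.0039,0,0,0,0.3,0.2],[-0.004,-0.0039,0.01,0,0,0.3,0.2],[-0.004,-0.0039,0.018,0,0,0.3,0.2],[-0.004,-0.0039,0.024,0,0,0.3,0.2],[-0.004,-0.0039,0.029,0,0,0.3,0.2],[-0.004,-0.0039,0.033,0,0,0.3,0.2],[-0.004,-0.0039,0.036,0,0,0.3,0.2],[-0.004,-0.0039,0.036,0,0,0.3,0.2]]]'; python3 -c "
from h import *
rows([.5127,-.3032,.0627],64.3)
o=robot.get_obs();u=np.array([.9011,-.4337]);n=np.array([.4337,.9011]);p=o['position'][:2];print(p@u-.6534,p@n+.051,o['ft_force'])"
```

```text
time_s: 7.9
position: [0.512, -0.303, 0.0631]
tool_rot: [0.0, 0.223, 0.975, -0.0]
ft_force: [-0.1, -0.1, -1.8]
opening: 0.0292
finger_force: 50.1
t 7.9 p [ 0.512  -0.303   0.0631] shift mm [-0.8  0.1  0.4] turn [ 0.  0. -0.] open 0.0292
-0.06067065597932608 5.3999550059948e-05 [-0.06067455 -0.09731643 -1.78348157]
```

```bash
python3 -m creep '[[[0,0,0.0007,0,0,0,0.2],[0,0,0.0007,0,0,0,0.2],[0,0,0.0007,0,0,0,0.55],[0,0,0.0007,0,0,0,0.55],[0,0,0.0007,0,0,0,0.55],[0,0,0.0007,0,0,0,0.55],[0,0,0.0007,0,0,0,0.55]]]'; python3 -m creep '[[[0,0,-0.03,0,0,0,0.55],[0,0,-0.07,0,0,0,0.55],[0,0,-0.1,0,0,0,0.55],[0,0,-0.1,0,0,0,0.55]]]'; python3 -c "
from h import *
u=np.r_[.9011,-.4337,0];n=np.r_[.4337,.9011,0];o=.6534*u-.051*n
f=o-.1355*u+[0,0,.048]
l=42;w=-u*np.sin(np.radians(l))+[0,0,np.cos(np.radians(l))]
print(f); rows(f+w*.13,64.3,l); rows(f,64.3,l)
import cv2
for k in('top','scene'):
    d=robot.get_image(k);c=[proj(d,f).round().tolist()]
    for nm in('carrier_full','carrier_full_fin'):print(k,nm,[(round(r['p'],2),np.round(r['position']).tolist()) for r in robot.trace(k,nm)[:2]],c)
    cv2.imwrite(f'pics/{k}2.png',d['color'][:,:,::-1])
"
```

```text
time_s: 8.6
position: [0.5119, -0.3029, 0.0623]
tool_rot: [0.0, 0.223, 0.975, 0.0]
ft_force: [0.2, 0.1, -0.1]
opening: 0.0474
finger_force: 0.0
time_s: 9.0
position: [0.5137, -0.3041, 0.1683]
tool_rot: [0.005, 0.223, 0.975, -0.002]
ft_force: [-0.4, 0.3, 0.9]
opening: 0.0469
finger_force: 0.0
[ 0.44456099 -0.27056933  0.048     ]
t 9.0 p [ 0.5137 -0.3041  0.1683] shift mm [164.1   0.2  22.1] turn [ -0.1 -41.4   0. ] open 0.0469
t 9.0 p [ 0.5137 -0.3041  0.1683] shift mm [ 78.    0.4 119.5] turn [ -0.1 -41.4   0. ] open 0.0469
top carrier_full [(0.56, [428.0, 194.0])] [[419.0, 233.0]]
top carrier_full_fin [] [[419.0, 233.0]]
scene carrier_full [(0.75, [402.0, 260.0])] [[380.0, 264.0]]
scene carrier_full_fin [(0.53, [383.0, 265.0])] [[380.0, 264.0]]
```

```bash
python3 -m creep '[[[0.03,0,-0.02,0,0,0,0.45],[0.07,0,-0.02,0,-8,0,0.45],[0.11,0,-0.01,0,-16,0,0.45],[0.15,0,0,0,-24,0,0.45],[0.168,0,0.02,0,-32,0,0.45],[0.168,0,0.022,0,-40,0,0.45],[0.168,0,0.022,0,-42.4,0,0.45],[0.168,0,0.022,0,-42.4,0,0.45],[0.168,0,0.022,0,-42.4,0,0.45],[0.168,0,0.022,0,-42.4,0,0.45]]]'; cat >> h.py <<'E'
u=np.r_[.9011,-.4337,0];n=np.r_[.4337,.9011,0];O=.6534*u-.051*n
E
python3 -c "
from h import *
rows(O-.138*u+[0,0,.048],64.3,43)
print(np.round(robot.get_obs()['joint_positions'],2))
d=robot.get_image('scene')
print([(round(r['p'],2),np.round(r['position']).tolist()) for r in robot.trace('scene','carrier_full_fin')[:2]])
import cv2
b=d['color'];e=robot.get_image('top')['color']
z=lambda i:cv2.resize(i,(400,480),interpolation=2)
cv2.imwrite('pics/g4.png',np.hstack([z(e[150:270,370:470]),z(b[190:310,340:440])])[:,:,::-1])"
```

```text
time_s: 10.3
position: [0.3604, -0.2296, 0.1384]
tool_rot: [0.35, 0.208, 0.91, -0.079]
ft_force: [0.5, 0.4, -1.3]
opening: 0.0384
finger_force: 0.0
t 10.3 p [ 0.3604 -0.2296  0.1384] shift mm [ -7.1  -0.6 128.1] turn [ 0.1 -1.  -0.1] open 0.0384
[-0.8  -0.74  2.37  0.31  0.84 -2.05]
[(0.71, [383.0, 267.0])]
```

View pics/g4.png

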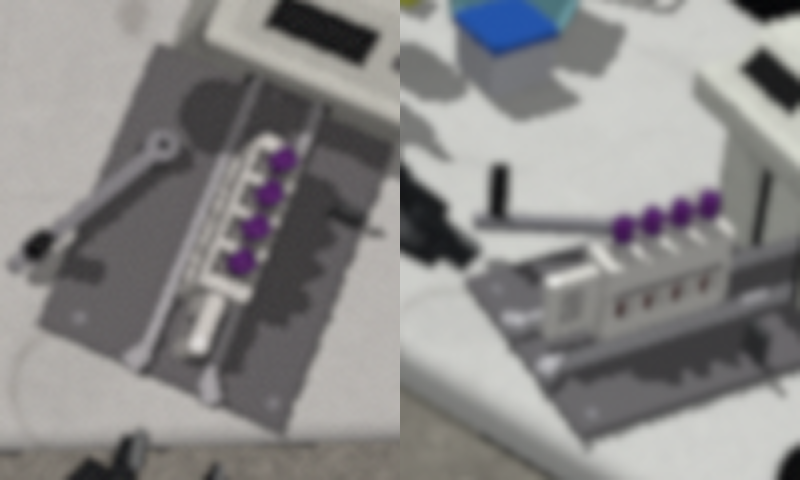

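The carrier stands between the rails, nose to the hood, with its fin at top-half (207,322). The hand is leaned and waiting behind it, so I'll go in to the fin and close.

```bash
python3 -m creep '[[[-0.003,-0.0006,0.03,0,-1,0,0.45],[-0.007,-0.0006,0.06,0,-1,0,0.45],[-0.007,-0.0006,0.085,0,-1,0,0.45],[-0.007,-0.0006,0.105,0,-1,0,0.45],[-0.007,-0.0006,0.118,0,-1,0,0.45],[-0.007,-0.0006,0.128,0,-1,0,0.45],[-0.007,-0.0006,0.128,0,-1,0,0.45],[-0.007,-0.0006,0.128,0,-1,0,0.45]]]'; python3 -c "
from h import *
rows(O-.138*u+[0,0,.048],64.3,43)
d=robot.get_image('top');print(proj(d,O-.1347*u+[0,0,.066]))"; python3 -m creep '[[[0,0,0,0,0,0,0],[0,0,0,0,0,0,0],[0,0,0,0,0,0,0],[0,0,0,0,0,0,0],[0,0,0,0,0,0,0],[0,0,0,0,0,0,0]]]' 25; python3 -c "
from h import *
rows(O-.138*u+[0,0,.048],64.3,43);rows(O-.012*u+[0,0,.048],64.3,43)"
```

```text
time_s: 11.25
position: [0.4426, -0.2699, 0.0495]
tool_rot: [0.359, 0.207, 0.906, -0.081]
ft_force: [-0.1, 0.4, 0.4]
opening: 0.0384
finger_force: 0.0
t 11.25 p [ 0.4426 -0.2699  0.0495] shift mm [1.3 0.2 0.8] turn [ 0.   0.2 -0. ] open 0.0384
[421.05186311 231.95908883]
time_s: 11.9
position: [0.4433, -0.2708, 0.0512]
tool_rot: [0.361, 0.207, 0.906, -0.082]
ft_force: [-4.0, 2.3, 5.5]
opening: 0.0114
finger_force: 24.6
t 11.9 p [ 0.4433 -0.2708  0.0512] shift mm [3.3 0.7 1.3] turn [-0.   0.4 -0. ] open 0.0114
t 11.9 p [ 0.4433 -0.2708  0.0512] shift mm [-88.2   0.8  87.9] turn [-0.   0.4 -0. ] open 0.0114
```

```bash
python3 -m creep '[[[-0.004,0,0.0035,0,0,0,0],[-0.011,0,0.0102,0,0,0,0],[-0.0183,0,0.017,0,0,0,0],[-0.0256,0,0.0239,0,0,0,0],[-0.0329,0,0.0307,0,0,0,0],[-0.0402,0,0.0375,0,0,0,0],[-0.0475,0,0.0443,0,0,0,0],[-0.0548,0,0.0511,0,0,0,0],[-0.0621,0,0.058,0,0,0,0],[-0.0694,0,0.0648,0,0,0,0],[-0.0768,0,0.0716,0,0,0,0],[-0.0804,0,0.075,0,0,0,0]]]'; python3 -c "
from h import *
rows(O-.012*u+[0,0,.048],64.3,43);o=robot.get_obs();p=o['position']-O;print(p@u,p@n,o['ft_force']@u)"
```

```text
time_s: 13.1
position: [0.5429, -0.3186, 0.0512]
tool_rot: [0.36, 0.207, 0.906, -0.082]
ft_force: [-4.3, 1.1, 4.8]
opening: 0.0108
finger_force: 25.0
t 13.1 p [ 0.5429 -0.3186  0.0512] shift mm [-8.   0.6 12. ] turn [ 0.   0.4 -0. ] open 0.0108
-0.02603698858396314 -0.0006183486293912587 -4.360008914730083
```

```bash
python3 -m creep '[[[-0.0037,0,0.0034,0,0,0,0],[-0.0066,0,0.0061,0,0,0,0],[-0.0088,0,0.0082,0,0,0,0],[-0.0102,0,0.0095,0,0,0,0],[-0.0102,0,0.0095,0,0,0,0]]]'; python3 -m creep '[[[-0.0011,0,0.001,0,0,0,0],[-0.0015,0,0.0014,0,0,0,0],[-0.0015,0,0.0014,0,0,0,0]]]';python3 -c "
from h import *
o=robot.get_obs();p=o['position']-O;print(p@u,p@n,o['ft_force']@u)"
```

```text
time_s: 13.6
position: [0.5548, -0.3244, 0.0513]
tool_rot: [0.36, 0.207, 0.906, -0.082]
ft_force: [0.9, 0.0, -0.4]
opening: 0.011
finger_force: 24.3
time_s: 13.9
position: [0.5565, -0.3252, 0.0514]
tool_rot: [0.36, 0.207, 0.906, -0.082]
ft_force: [-1.0, 0.5, -1.1]
opening: 0.011
finger_force: 24.4
-0.010938134439543211 -0.0006576088766265825 -1.08875544351094
```

```bash
python3 -m creep '[[[-0.0015,0,0.0014,0,0,0,0],[-0.0015,0,0.0014,0,0,0,0]]]'; python3 -m creep '[[[-0.0015,0,0.0014,0,0,0,0],[-0.0015,0,0.0014,0,0,0,0]]]';python3 -c "
from h import *
o=robot.get_obs();p=o['position']-O;print(p@u,p@n,o['ft_force']@u)"
```

```text
time_s: 14.1
position: [0.5576, -0.3256, 0.051]
tool_rot: [0.359, 0.207, 0.906, -0.082]
ft_force: [-14.1, 6.4, 7.9]
opening: 0.011
finger_force: 25.9
time_s: 14.3
position: [0.559, -0.3263, 0.0506]
tool_rot: [0.359, 0.207, 0.907, -0.081]
ft_force: [-19.2, 8.7, 9.9]
opening: 0.0112
finger_force: 26.2
-0.0082498655449174 -0.000562868252073227 -21.09642463582833
```

Back stop felt, 21 N. I'll release and retreat along the tool axis.

```bash
python3 -m creep '[[[0.0015,0,-0.0014,0,0,0,0.35],[0.0015,0,-0.0014,0,0,0,0.35],[0.0015,0,-0.0014,0,0,0,0.35],[0.0015,0,-0.0014,0,0,0,0.35],[0.003,0,-0.02,0,0,0,0.35],[0.003,0,-0.06,0,0,0,0.35],[0.003,0,-0.1,0,0,0,0.35],[0.003,0,-0.14,0,0,0,0.35],[0.003,0,-0.17,0,0,0,0.35],[0.003,0,-0.17,0,0,0,0.35]]]';python3 -c "
from h import *
import cv2
o=robot.get_obs();p=o['position']-O;print(p,p@u,p@n,o['ft_force']@u)
d=robot.get_image('top');s=robot.get_image('scene')
for nm,k in(('top',d),('scene',s)):
  r=robot.trace(nm,'gate_knob');print(nm,[(round(x['p'],2),x['position']) for x in r[:2]])
  r=robot.trace(nm,'carrier_full_fin');print(nm,[(round(x['p'],2),x['position']) for x in r[:2]],proj(k,O-.01*u+[0,0,.043]))
b=s['color'];e=d['color']
z=lambda i:cv2.resize(i,(400,480),interpolation=2)
cv2.imwrite('pics/g5.png',np.hstack([z(e[150:270,370:470]),z(b[190:310,340:440])])[:,:,::-1])
for q in(1.8,1.85,1.9,1.95,2,2.05):
  k=O+(-.034-.105*np.sin(q))*u+(.062-.105*np.cos(q))*n; print(q,k.round(4),proj(d,k+[0,0,.078]).round(1),proj(s,k+[0,0,.078]).round(1))"
```

```text
time_s: 15.3
position: [0.4532, -0.2759, 0.1779]
tool_rot: [0.364, 0.206, 0.905, -0.084]
ft_force: [0.2, 0.4, 0.7]
opening: 0.0298
finger_force: 0.0
[-0.11345411  0.05343875  0.17788306] -0.12540987898639055 -0.0010513896945714865 -0.014736755486010554
top [(0.76, [391.1, 197.0])]
top [(0.67, [439.4, 184.0])] [437.60243943 186.69026789]
scene [(0.79, [375.9, 246.4])]
scene [(0.7, [424.8, 253.1])] [420.31345909 253.49925521]
1.8 [ 0.4811 -0.1929  0.    ] [388.2 217.1] [365.4 236.7]
1.85 [ 0.4845 -0.1889  0.    ] [386.4 215.7] [364.9 235.5]
1.9 [ 0.4881 -0.185   0.    ] [384.7 214.2] [364.6 234.3]
1.95 [ 0.4919 -0.1814  0.    ] [383.  212.7] [364.3 233.2]
2 [ 0.4958 -0.1779  0.    ] [381.5 211. ] [364.2 232. ]
2.05 [ 0.5    -0.1747  0.    ] [380.  209.3] [364.1 230.9]
```

View pics/g5.png

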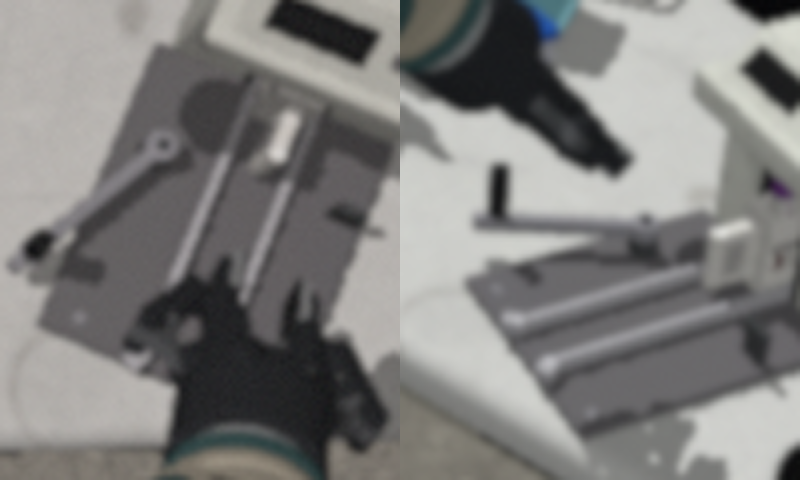

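The fin shows at the hood, carrier home, with the fin top at top-half (285,137). The knob top is at top-half (40,243), which is pixel (380,210.7) and matches q ≈ 2.0, as does the scene view at (498,168).

```bash
cat >> h.py <<'E'
def knob(q,z=.065): return O+(-.034-.105*np.sin(q))*u+(.062-.105*np.cos(q))*n+[0,0,z]
E
python3 -c "
from h import *
l=np.radians(43);w=-u*np.sin(l)+[0,0,np.cos(l)]
rows(knob(2)+.09*w,64.3,43);rows(knob(2),64.3,43)
d=robot.get_image('top');print('fin rear/front top if home',proj(d,O-.024*u+[0,0,.066]),proj(d,O+.014*u+[0,0,.066]))
ws=knob(2);A=np.c_[-u*np.cos(l)-[0,0,np.sin(l)],n,u*np.sin(l)-[0,0,np.cos(l)]]
for q in np.arange(1.9,-.01,-.1):print(round(q,1),np.round((knob(q)-ws)@A*1e3,1))"
```

```text
t 15.6 p [ 0.4532 -0.2753  0.1713] shift mm [ 75.3 106.2 -15. ] turn [ 0.   0.2 -0. ] open 0.0302
t 15.6 p [ 0.4532 -0.2753  0.1713] shift mm [ 75.7 106.1  75. ] turn [ 0.   0.2 -0. ] open 0.0302
fin rear/front top if home [438.13784342 190.00267901] [443.87003747 175.92667762]
1.9 [ 2.8 -9.8 -2.6]
1.8 [  5.  -19.8  -4.6]
1.7 [  6.3 -30.2  -5.9]
1.6 [  6.9 -40.6  -6.5]
1.5 [  6.8 -51.1  -6.3]
1.4 [  5.8 -61.5  -5.5]
1.3 [  4.2 -71.8  -3.9]
1.2 [  1.7 -81.7  -1.6]
1.1 [ -1.4 -91.3   1.3]
1.0 [  -5.2 -100.4    4.9]
0.9 [  -9.7 -109.     9. ]
0.8 [ -14.7 -116.9   13.7]
0.7 [ -20.4 -124.    19. ]
0.6 [ -26.5 -130.4   24.7]
0.5 [ -33.  -135.9   30.8]
0.4 [ -39.9 -140.4   37.2]
0.3 [ -47.1 -144.    44. ]
0.2 [ -54.6 -146.6   50.9]
0.1 [ -62.2 -148.2   58. ]
-0.0 [ -69.8 -148.7   65.1]
```

```bash
python3 -m creep '[[[0.03,0.04,-0.015,0,0,0,0.5],[0.06,0.08,-0.015,0,0,0,0.5],[0.0755,0.106,-0.015,0,0,0,0.5],[0.0755,0.106,-0.015,0,0,0,0.5],[0.0755,0.106,-0.015,0,0,0,0.5],[0.0755,0.106,0.02,0,0,0,0.5],[0.0755,0.106,0.05,0,0,0,0.5],[0.0755,0.106,0.066,0,0,0,0.5],[0.0755,0.106,0.075,0,0,0,0.5],[0.0755,0.106,0.075,0,0,0,0.5],[0.0755,0.106,0.075,0,0,0,0.5]]]'; python3 -c "
from h import *
rows(knob(2),64.3,43)"; python3 -m creep '[[[0,0,0,0,0,0,0.05],[0,0,0,0,0,0,0.05],[0,0,0,0,0,0,0.05],[0,0,0,0,0,0,0.05],[0,0,0,0,0,0,0.05],[0,0,0,0,0,0,0.05],[0,0,0,0,0,0,0.05]]]' 20; python3 -c "
from h import *
rows(knob(2),64.3,43)"
```

```text
time_s: 16.75
position: [0.4961, -0.1795, 0.0669]
tool_rot: [0.36, 0.208, 0.906, -0.082]
ft_force: [0.3, 0.2, -0.3]
opening: 0.0426
finger_force: 0.0
t 16.75 p [ 0.4961 -0.1795  0.0669] shift mm [2.  1.3 0.7] turn [-0.1  0.4 -0.1] open 0.0426
time_s: 17.45
position: [0.4966, -0.1784, 0.0675]
tool_rot: [0.361, 0.207, 0.906, -0.082]
ft_force: [-3.4, 2.5, 5.1]
opening: 0.0145
finger_force: 21.2
t 17.45 p [ 0.4966 -0.1784  0.0675] shift mm [2.4 0.1 1.2] turn [ 0.   0.5 -0. ] open 0.0145
```

Knob gripped at 14.5 mm. I'll swing it along the arc in two calls.

```bash
python3 -m creep '[[[0.003,-0.01,-0.0026,0,0,0,0.05],[0.005,-0.02,-0.0046,0,0,0,0.05],[0.0063,-0.03,-0.0059,0,0,0,0.05],[0.0069,-0.0406,-0.0065,0,0,0,0.05],[0.0068,-0.051,-0.0063,0,0,0,0.05],[0.0058,-0.0615,-0.0055,0,0,0,0.05],[0.0042,-0.0718,-0.0039,0,0,0,0.05],[0.0017,-0.0817,-0.0016,0,0,0,0.05],[-0.0014,-0.0913,0.0013,0,0,0,0.05],[-0.0052,-0.1004,0.0049,0,0,0,0.05],[-0.0052,-0.1004,0.0049,0,0,0,0.05]]]'; python3 -c "
from h import *
rows(knob(1),64.3,43)
l=np.radians(43);A=np.c_[-u*np.cos(l)-[0,0,np.sin(l)],n,u*np.sin(l)-[0,0,np.cos(l)]]
for q in np.arange(.9,-.01,-.1):print(round(q,1),np.round((knob(q)-knob(1))@A*1e3,1))"
```

```text
time_s: 18.55
position: [0.459, -0.2728, 0.0669]
tool_rot: [0.36, 0.207, 0.906, -0.082]
ft_force: [-0.6, 0.3, 2.8]
opening: 0.0142
finger_force: 21.1
t 18.55 p [ 0.459  -0.2728  0.0669] shift mm [1.9 1.  0.8] turn [-0.   0.4 -0.1] open 0.0142
0.9 [-4.5 -8.5  4.2]
0.8 [ -9.5 -16.4   8.9]
0.7 [-15.1 -23.6  14.1]
0.6 [-21.3 -29.9  19.8]
0.5 [-27.8 -35.4  25.9]
0.4 [-34.7 -40.   32.4]
0.3 [-41.9 -43.6  39.1]
0.2 [-49.4 -46.2  46. ]
0.1 [-57.  -47.7  53.1]
0.0 [-64.6 -48.3  60.3]
```

```bash
python3 -m creep '[[[-0.0045,-0.0085,0.0042,0,0,0,0.05],[-0.0095,-0.0164,0.0089,0,0,0,0.05],[-0.0151,-0.0236,0.0141,0,0,0,0.05],[-0.0213,-0.0299,0.0198,0,0,0,0.05],[-0.0278,-0.0354,0.0259,0,0,0,0.05],[-0.0347,-0.04,0.0324,0,0,0,0.05],[-0.0419,-0.0436,0.0391,0,0,0,0.05],[-0.0494,-0.0462,0.046,0,0,0,0.05],[-0.057,-0.0477,0.0531,0,0,0,0.05],[-0.0625,-0.0481,0.0583,0,0,0,0.05],[-0.0646,-0.0483,0.0603,0,0,0,0.05],[-0.0646,-0.0483,0.0603,0,0,0,0.05]]]'; python3 -c "
from h import *
rows(knob(0),64.3,43);o=robot.get_obs();p=o['position']-O;print(p@u,p@n,o['ft_force']@u)"
```

```text
time_s: 19.75
position: [0.5175, -0.3544, 0.0669]
tool_rot: [0.36, 0.207, 0.906, -0.082]
ft_force: [-2.6, -3.6, -1.0]
opening: 0.0141
finger_force: 20.9
t 19.75 p [ 0.5175 -0.3544  0.0669] shift mm [1.7 0.9 1. ] turn [-0.1  0.4 -0. ] open 0.0141
-0.03340136128122147 -0.04386732575453559 -0.8028520930811247
```

```bash
python3 -m creep '[[[-0.0015,0,0.0014,0,0,0,0.05],[-0.0022,0,0.002,0,0,0,0.05],[-0.0022,0,0.002,0,0,0,0.05]]]'; python3 -m creep '[[[0,0,0,0,0,0,0.4],[0,0,0,0,0,0,0.4],[0,0,0,0,0,0,0.4],[0,0,0,0,0,0,0.4],[0,0,-0.02,0,0,0,0.4],[0,0,-0.06,0,0,0,0.4],[0,0,-0.1,0,0,0,0.4],[0,0,-0.14,0,0,0,0.4],[0,0,-0.16,0,0,0,0.4],[0,0,-0.16,0,0,0,0.4]]]'; python3 -c "
from h import *
import cv2
d=robot.get_image('top');s=robot.get_image('scene')
for nm,k in(('top',d),('scene',s)):
  r=robot.trace(nm,'gate_knob');print(nm,[(round(x['p'],2),x['position']) for x in r[:2]],[proj(k,knob(q,.055)).round(1) for q in (0,.1)])
z=lambda i:cv2.resize(i,(400,480),interpolation=2)
cv2.imwrite('pics/g6.png',np.hstack([z(d['color'][150:270,370:470]),z(s['color'][190:310,360:460])])[:,:,::-1])"
```

```text
time_s: 20.05
position: [0.5197, -0.3555, 0.0669]
tool_rot: [0.36, 0.207, 0.906, -0.083]
ft_force: [-3.4, -3.9, -2.3]
opening: 0.0142
finger_force: 20.9
time_s: 21.05
position: [0.4213, -0.3079, 0.1871]
tool_rot: [0.363, 0.206, 0.905, -0.084]
ft_force: [0.3, 0.8, -0.3]
opening: 0.0347
finger_force: 0.0
top [(0.57, [435.3, 198.2])] [array([451.9, 201.8]), array([450.1, 205.6])]
scene [(0.66, [419.4, 263.1])] [array([422.4, 262.1]), array([419., 263.])]
```

View pics/g6.png

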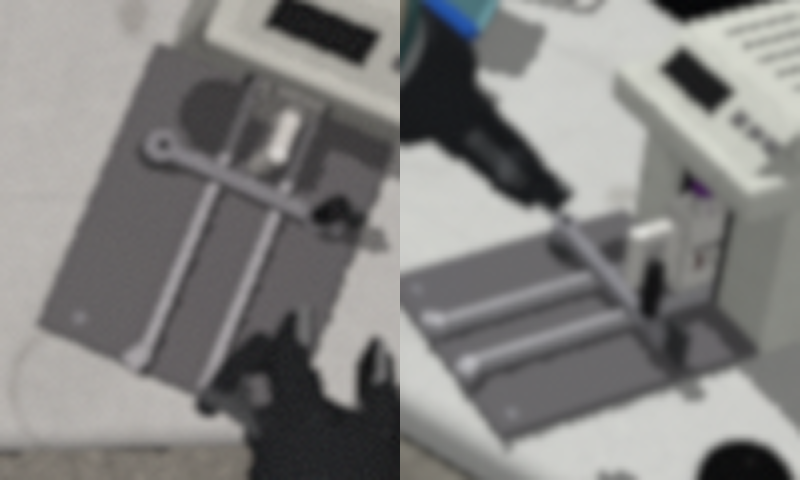

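The fin is under the lip and the bar lies across the lane behind it, with the knob at top-half (330,212). I didn't clearly feel the gate's stop, so I'll regrip the knob and press a little further.

```bash
python3 -c "
from h import *
for k in('top','scene'):
  d=robot.get_image(k);print([proj(d,knob(q,.078)).round(1).tolist() for q in (0,.1)])"
python3 -m creep '[[[0,0,0.04,0,0,0,0.4],[0,0,0.08,0,0,0,0.4],[0,0,0.12,0,0,0,0.4],[0,0,0.145,0,0,0,0.4],[0,0,0.16,0,0,0,0.4],[0,0,0.16,0,0,0,0.4],[0,0,0.16,0,0,0,0.05],[0,0,0.16,0,0,0,0.05],[0,0,0.16,0,0,0,0.05],[0,0,0.16,0,0,0,0.05],[0,0,0.16,0,0,0,0.05],[0,0,0.16,0,0,0,0.05]]]' 20
python3 -m creep '[[[-0.0015,0,0.0014,0,0,0,0.05],[-0.0015,0,0.0014,0,0,0,0.05]]]'
python3 -m creep '[[[-0.0015,0,0.0014,0,0,0,0.05],[-0.0015,0,0.0014,0,0,0,0.05]]]'
python3 -m creep '[[[-0.0015,0,0.0014,0,0,0,0.05],[-0.0015,0,0.0014,0,0,0,0.05]]]'
```

```text
[[454.9, 200.2], [453.1, 204.0]]
[[423.6, 255.3], [420.1, 256.2]]
time_s: 22.55
position: [0.5196, -0.3554, 0.0672]
tool_rot: [0.36, 0.207, 0.906, -0.082]
ft_force: [-2.7, -4.8, -4.0]
opening: 0.0142
finger_force: 22.5
time_s: 22.75
position: [0.5215, -0.3563, 0.0672]
tool_rot: [0.36, 0.207, 0.906, -0.082]
ft_force: [-3.1, -5.2, -3.8]
opening: 0.0142
finger_force: 22.5
time_s: 22.95
position: [0.5225, -0.3569, 0.067]
tool_rot: [0.359, 0.207, 0.906, -0.082]
ft_force: [-16.3, 1.6, 4.0]
opening: 0.0143
finger_force: 23.9
time_s: 23.15
position: [0.5237, -0.3575, 0.0667]
tool_rot: [0.358, 0.207, 0.907, -0.082]
ft_force: [-28.3, 6.9, 11.6]
opening: 0.0139
finger_force: 24.9
```

The stop is felt, so the gate is shut. I'll release, retreat and hand in.

```bash
python3 -m creep '[[[0.001,0,-0.001,0,0,0,0.4],[0.001,0,-0.001,0,0,0,0.4],[0.001,0,-0.001,0,0,0,0.4],[0.001,0,-0.001,0,0,0,0.4],[0.001,0,-0.02,0,0,0,0.4],[0.001,0,-0.06,0,0,0,0.4],[0.001,0,-0.1,0,0,0,0.4],[0.001,0,-0.14,0,0,0,0.4],[0.001,0,-0.16,0,0,0,0.4],[0.001,0,-0.16,0,0,0,0.4],[0.001,0,-0.16,0,0,0,0.4]]]'; python3 -c "
from h import *
for k in('top','scene'):
  d=robot.get_image(k)
  for l in('gate_knob','carrier_full_fin'):print(k,l,[(round(x['p'],2),x['position']) for x in robot.trace(k,l)[:1]])
print(robot.hand_in())"
```

```text
time_s: 24.25
position: [0.4265, -0.31, 0.1831]
tool_rot: [0.361, 0.207, 0.906, -0.082]
ft_force: [0.1, 0.1, -0.7]
opening: 0.034
finger_force: 0.0
top gate_knob [(0.54, [432.5, 194.4])]
top carrier_full_fin [(0.51, [439.1, 185.8])]
scene gate_knob [(0.83, [415.2, 261.5])]
scene carrier_full_fin [(0.61, [422.8, 255.2])]
the job is handed in; nothing more can be done
None
```

The full carrier is home against the back stop, the gate bar is shut at its stop, the empty carrier was left in the tray, and the job was handed in at about 24 s; no verdict came back.

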